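# Tare the jewellery scale with the oak box on it

## Task

Put the little oak box from the tray upright on the middle of the jewellery scale's round pan, gently, so that the pan is not driven down onto its stop, and let go of it. Then, with the box standing on the pan, turn the dial's black bezel by its middle grip until its red zero mark lines up with the blue needle that shows at the rim, so the scale reads zero. Leave the tumbler, the compact and the ceramic hand where they are.

Things in the scene. Friction and masses are not known exactly. Their poses are not given: they have to be found in the camera images.
- oak_box: tiny open-topped oak box, 64 (its x) x 46 (its y) x 34 mm high, walls and floor 5 mm, mass about 0.09 to 0.16 kg (varies). Loose, on the tray. Origin at the centre of its underside, z up. Best gripped from above across its 46 mm width.
- tray: fixed smoked glass tray with brass edge, 270 (x) x 350 (y) mm; origin at the centre of its underside; the glass top is 6 mm above it, the brass edge stands to 11 mm. The box, compact and tumbler may be in any of three places on it, at least 100 mm apart (centres); the ceramic hand keeps its corner.
- scale: fixed white jewellery scale, housing 120 (x) x 260 (y) x 45 mm high; origin at the centre of its underside, z up. The pan stands at its local y = -70 mm, the dial with the bezel at local y = +70 mm.
- pan_center (a point): centre of the top face of the round grey pan, diameter 100 mm, top 65 mm above the dresser when empty. The pan slides straight down on a spring (250 N/m) under load, about 3.5 to 6.5 mm under the box.
- pan (a joint): how far the pan has sunk, m: 0 empty, positive down, stop at 0.013. Past 0.012 counts as driven onto its stop.
- bezel_grip (a point): fixed point on the dial's vertical axis, 66 mm above the dresser: the height to grip the bezel. The bezel is a black round dial plate, 84 mm across, its top 53 mm above the dresser, with a round knurled grip on its middle, 44 mm across, from 53 to 77 mm above the dresser. The grip can be held from above across any diameter; the bezel turns (friction 0.04 N m) and stays where left.
- bezel (a joint): turn of the bezel, rad, positive clockwise seen from above; range -1.0 to 2.4. At 0 its red zero mark points along the scale's +x. It starts between -0.5 and 0.2, and with the box on the pan needs 0.4 to 1.8 rad clockwise.
- needle (a joint): angle of the blue needle on the same axis, rad, positive clockwise seen from above; 0 (along the scale's +x) with the pan empty. It is geared to the pan, 0.2 rad per mm of sinking, so its place depends on the box's weight (about 0.7 to 1.3). The dial reads zero when bezel equals needle.
- zero_mark (a point): outer end of the bezel's red zero mark, a stripe 6 mm wide at the rim of the black plate, 42 mm from the dial's axis; it turns with the bezel. The other dial marks are white.
- needle_tip (a point): point on the blue needle where it passes the rim of the plate, 42 mm from the dial's axis, at the height of the zero mark. The needle runs under the plate; only its blue end, 5 mm wide, shows outside the rim (42 to 54 mm from the axis) on the white housing.
- tumbler: glass tumbler, 68 mm across, 80 mm high, on the tray, origin at the centre of its underside. Bystander.
- compact: round red plastic compact with its hinged lid shut, 68 mm across, 18 mm high, on the tray, origin at the centre of its underside. Bystander.
- ring_hand: white ceramic hand-shaped ring holder on a 64 mm round foot, about 105 mm high, in one far corner of the tray, origin at the centre of its underside. Bystander.
There are look-alikes about, which are no part of the job. There is more than one size of the oak_box; the one meant has the size given above.

How it is judged:
By the outcome, as a careful person would: the job done as asked, in the order asked, and still so for the second after the job is handed in, with the robot touching nothing.
It also fails if it takes over 58 s, if anything falls off the work surface, if the arm or the gripper's body presses on something with over 40 N, if the wrist force passes 120 N, or if a joint passes its speed limit or range.

## Robot

A 6-joint arm with a two-finger parallel gripper is mounted at the origin on the work surface. World frame = base frame: x ahead of the robot, y to its left, z up, the work surface at z = 0. Lengths are in mm, angles in rad, forces in N, time in s.
With the tool pointing down it reaches from about 350 to 775 mm from the base axis. Payload 7.3 kg.
Tool frame: the origin (TCP) lies midway between the tips of the shut fingers; the grasp point (between the pads) lies 19 mm behind it; z points along the fingers, y is the line along which they close (so a half turn about z gives the same grasp; the last joint's range is limited). The gripper opens to 92 mm and grips with 3 to 60 N. Pads are 19 mm wide; open, the fingers measure 130 mm over their backs; the gripper's body (75 mm by 190 mm) begins 47 mm behind the grasp point.
Start: joints at [-1.486, 0.342, 1.524, -0, 1.275, -0.146], TCP at [120.119, -511.093, 226.741] pointing down, gripper open.
Joint ranges: [-2.53, 2.53], [-0.77, 2.02], [0.04, 2.7], [-1, 4.14], [0.28, 2.66], [-3.11, 3.11]. Speed limits (rad/s): [2.57, 2.57, 3.14, 3.14, 3.14, 3.14].

## Interface

Orientations are given as [roll, pitch, yaw] about the fixed x, y, z axes, in that order (R = Rz(yaw) Ry(pitch) Rx(roll)).
In Python, from plant import readout, vision, order, models gives the robot as it stands. The module is installed in compiled form; this text tells all that it offers.
- The arm moves only by the tool step_arm, never from a script. Its argument "series" is text: rows parted by semicolons, each of 7 numbers parted by spaces: the gripper's target within -1 to 1 (shut at 1, half-way at 0, fully open at -1), then the shift along the tool's x, y, z each as a share of 80 mm, from -1 to 1, then the turn, a rotation vector about the tool's x, y, z each as a share of 2 pi rad, from -1 to 1. In form: jaw x y z ax ay az; .... A call has 1 to 20 rows; each row is the pose to reach, as a shift and turn from the pose commanded when the call began, along the tool's axes at that moment, turning the shorter way round; what a row does not reach only later rows make up. A row lasts 1/10 s, in which the tool goes at most 50 mm and 8.59 degrees, less where a joint would pass 70% of its speed; a pose out of reach is approached as far as the arm can. A call with a number of a shift or a turn outside -1 to 1 is refused whole. A call with a gripper value outside its range is refused whole. The fingers move at their own pace and stop on an object; the grip force is fixed at half the most. Time passes only in rows, so rows that repeat a pose let the fingers close. It gives the time, the measured TCP pose, the force, the opening and the grip force at its end, in the units of the state.
- readout.get_obs(): the state, without advancing time (a new reading comes with each control period).
- vision.capture(name): name is "scene" or "top" or "wrist"; returns a dict with "frame" (384x512x3 uint8, red, green, blue), "depth" (384x512 float32, mm along the optical axis (not along the pixel's ray), 0 where there is no reading), "fovy" (degrees; the focal length in pixels is half the picture's height over the tangent of half this angle, whatever the lens; pixels are square), "cx", "cy" (the principal point, pixels), "k1" (the pictures are not rectified: a ray, as slopes to the right and down, at radius r is drawn at 1 + k1 r^2 times it, then the intrinsics apply), "rvec" (rotation vector, rad) and "tvec" (3), from world to camera coordinates, as OpenCV has them; the wrist camera has in their place "mount" (4x4, takes a point from camera to tool coordinates, whose origin is the TCP and whose axes are the flange's). Camera axes: x right, y down, z forward; pixel columns grow to the right and rows downward; lengths in mm; the calibration is good to about 2 mm. A picture is of the moment at which its call begins: read the wrist's pose just before it.
- order.close_job(): hands the job in; it is judged then, once.
Trained networks look in a picture, given as the dict that the camera call returned (one of the last four; its "shot" number tells which), for a name from the list of things; names that differ only in an ending like _2 or _b are one class to them, and where a whole thing is asked for, a point or a joint stands for the part that bears it (a point fixed in the world has none). Each returns a list of dicts, best first, with "p" (0 to 1); they miss things now and then, are a little off and sometimes report something else, mostly with a low value. They report only what shows in the picture. A call takes as long as a camera call. They do not tell look-alikes from the thing itself.
- models.look_for(picture, thing): "position" ([column, row] in pixels, amid what is visible of it).
- models.pinpoint(picture, thing): "position" ([column, row] in pixels: a listed point, or the origin of a listed thing).
The state is a dict: "time": time; "joint_positions": joint angles; "dq": joint speeds; "tau": joint torques, N m; "tool_pos": TCP position; "tcp_rot": TCP orientation; "contact_force": force on the tool from outside, world axes, zero at the start; "moment": the same for the moment, N m; "grip_width": finger opening in mm; "finger_force": force on a finger pad.
Only numpy, scipy, OpenCV 4.12 (cv2) and the standard library are available. Lean on these libraries where they do the work, as an engineer would, in place of code of your own. Each camera call takes 0.05 s, during which the arm holds its last target. There are 200 camera calls.

## Working session

There is one attempt and no reset: what is moved stays moved. The work goes in short steps, Python scripts to look and compute and a tool call to move; the robot and the scene stay as the last step left them, time stands still between calls to the robot, and variables do not carry over. Pictures are saved under pics/ and viewed, at most 10 in all, crops included, and the job is handed in when it is done.

Besides the shell and the picture viewer there is one more tool, called after "Call:" in YAML: its name, and indented under it one key for each argument. step_arm: Moves the arm, as the interface text tells. Shift numbers are shares of 80 mm and turn numbers shares of 2 pi rad, none past 1 either way. Its arguments: {"type":"object","properties":{"series":{"type":"string"}},"required":["series"]}

```bash
mkdir -p pics
cat > h.py <<'E'
import numpy as np, cv2
from scipy.spatial.transform import Rotation as R
from plant import readout, vision, order, models
def K(c):
    f=c["frame"].shape[0]/2/np.tan(np.radians(c["fovy"])/2)
    return np.array([[f,0,c["cx"]],[0,f,c["cy"]],[0,0,1.]]), np.array([c["k1"],0,0,0.])
def pose(c,o=None):  # world->cam R,t
    if "rvec" in c: return cv2.Rodrigues(np.array(c["rvec"],float))[0], np.array(c["tvec"],float).ravel()
    T=np.eye(4); T[:3,:3]=R.from_euler('xyz',o["tcp_rot"]).as_matrix(); T[:3,3]=o["tool_pos"]
    M=np.linalg.inv(T@np.array(c["mount"])); return M[:3,:3],M[:3,3]
def ray(c,px,o=None):
    k,d=K(c); n=cv2.undistortPoints(np.array(px,float).reshape(-1,1,2),k,d).reshape(-1,2)
    Rm,t=pose(c,o); return -Rm.T@t, np.c_[n,np.ones(len(n))]@Rm
def at_z(c,px,z,o=None):
    C,D=ray(c,px,o); return C+D*((z-C[2])/D[:,2])[:,None]
def by_depth(c,px,o=None):
    C,D=ray(c,px,o); p=np.round(np.array(px).reshape(-1,2)).astype(int)
    return C+D*c["depth"][p[:,1],p[:,0]][:,None]
def proj(c,P,o=None):
    k,d=K(c); Rm,t=pose(c,o); return cv2.projectPoints(np.array(P,float).reshape(-1,1,3),cv2.Rodrigues(Rm)[0],t,k,d)[0].reshape(-1,2)
def save(c,n,crop=None,s=1):
    im=c["frame"][...,::-1]
    if crop: x0,y0,x1,y1=crop; im=im[y0:y1,x0:x1]
    cv2.imwrite("pics/"+n,cv2.resize(im,None,fx=s,fy=s,interpolation=cv2.INTER_CUBIC))
E
python3 - <<'E'
from h import *
o=readout.get_obs(); print(o)
ims=[]
for n in("top","scene"):
    c=vision.capture(n); ims.append(c["frame"])
    print(n,c["fovy"],c["k1"],c["shot"],"C",ray(c,[[256,192]])[0].round())
    for t in("oak_box","tumbler","compact","ring_hand","tray","scale","pan_center","bezel_grip","zero_mark","needle_tip"):
        for m in models.pinpoint(c,t)[:3]:
            p=m["position"]; print(t,round(m["p"],2),np.round(p),by_depth(c,[np.clip(p,0,[511,383])]).round(0))
    save(c,n+".png",None,1.5)
E
```

```text
{'time': 0.0, 'joint_positions': array([-1.48601131e+00,  3.42743768e-01,  1.52502421e+00,  9.17241481e-07,
        1.27536720e+00, -1.45978336e-01]), 'dq': array([ 1.54381396e-03,  4.97391683e-04, -7.78322027e-05,  1.88986198e-03,
        1.04076079e-04, -7.95984957e-04]), 'tau': array([ 9.26639805e-04, -4.31243849e+01, -2.44224983e+01,  7.17474218e-02,
        5.58800879e-02, -1.50353062e-04]), 'tool_pos': array([ 120.07706863, -510.67179485,  226.03151611]), 'tcp_rot': array([-3.14006666e+00, -2.25244559e-04,  2.30762913e-01]), 'contact_force': array([ 0.99021786, -0.44370467,  0.81395308]), 'moment': array([-0.03858913, -0.0159341 ,  0.0076891 ]), 'finger_force': 0.0, 'grip_width': 91.96521795211748}
top 48.01105258528678 0.03242807491294592 1 C [ 415. -117. 1248.]
oak_box 0.82 [386. 147.] [[ 592. -516.   11.]]
oak_box 0.75 [300. 247.] [[ 309. -258.    7.]]
oak_box 0.64 [291. 167.] [[ 540. -239.    5.]]
tumbler 0.61 [256. 186.] [[ 487. -136.    6.]]
tumbler 0.37 [119. 161.] [[563. 243.  46.]]
ring_hand 0.74 [336. 139.] [[ 615. -368.   32.]]
tray 0.76 [293. 166.] [[ 542. -244.    
[... 303 characters left out ...]
0.]
oak_box 0.96 [168. 207.] [[ 316. -264.    5.]]
oak_box 0.91 [173. 360.] [[ 595. -523.    6.]]
oak_box 0.7 [195. 264.] [[ 483. -337.    8.]]
tumbler 0.65 [248. 211.] [[ 504. -158.   46.]]
compact 0.63 [263. 261.] [[ 610. -233.   23.]]
ring_hand 0.74 [227. 313.] [[ 625. -382.   32.]]
ring_hand 0.26 [265. 257.] [[ 607. -223.   22.]]
tray 0.8 [235. 251.] [[ 534. -250.    3.]]
tray 0.26 [348. 128.] [[556. 236.  56.]]
scale 0.65 [315. 148.] [[526. 107.  64.]]
pan_center 0.72 [304. 146.] [[501.  91.  64.]]
pan_center 0.23 [248. 208.] [[ 506. -161.   65.]]
bezel_grip 0.72 [338. 121.] [[527. 222.  76.]]
zero_mark 0.6 [345. 128.] [[549. 236.  51.]]
needle_tip 0.37 [234. 251.] [[ 534. -250.    5.]]
```

View pics/top.png

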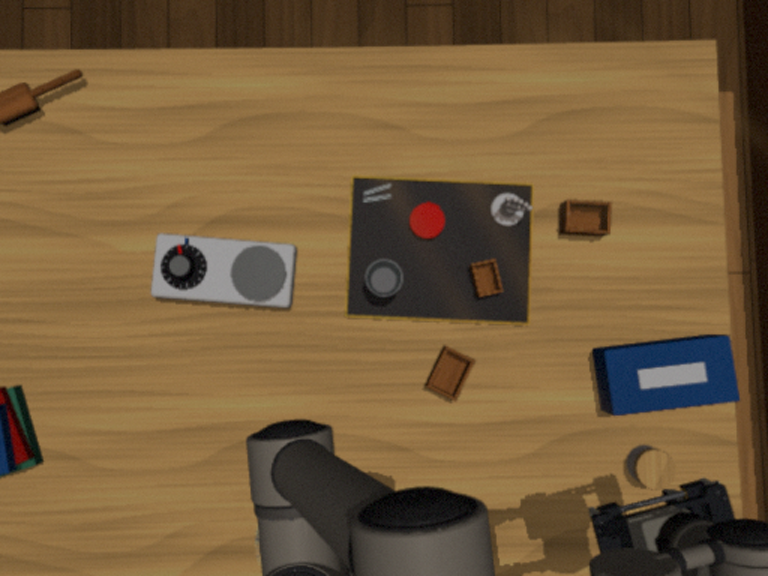

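View pics/scene.png

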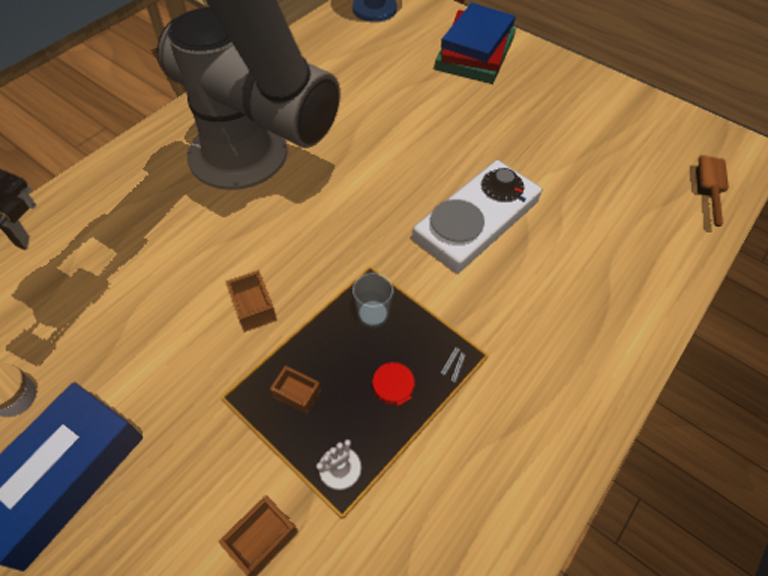

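Three boxes show in the top view (full-resolution pixels): (325,186) on the tray, (300,248) on the table near the robot, and (390,145) on the table beyond the tray. Only the one at (325,186) is on the tray, and it is also the smallest. The pan is at (172,182) and the dial at (121,177). I'll move over the tray box and confirm with the wrist camera.

Call:
step_arm:
  series: "-1 0.5 -0.1 0 0 0 0; -1 1 -0.2 0 0 0 0; -1 1 -0.2 0 0 0 0"

```text
time: 1.4
tool_pos: [197.6, -475.3, 226.8]
tcp_rot: [-3.141, -0.002, 0.235]
contact_force: [-0.3, -1.1, -0.5]
grip_width: 91.9
finger_force: 0.0
```

Call:
step_arm:
  series: "-1 0.5 -0.1 0 0 0 0; -1 1 -0.2 0 0 0 0; -1 1 -0.2 0 0 0 0"

```text
time: 1.7
tool_pos: [271.6, -441.7, 226.8]
tcp_rot: [3.142, -0.001, 0.235]
contact_force: [-0.5, -0.1, -0.2]
grip_width: 91.8
finger_force: 0.0
```

Call:
step_arm:
  series: "-1 0.5 -0.1 0 0 0 0; -1 1 -0.2 0 0 0 0; -1 1 -0.2 0 0 0 0"

```text
time: 2.0
tool_pos: [345.4, -408.1, 226.7]
tcp_rot: [-3.142, -0.001, 0.235]
contact_force: [0.1, -0.6, -0.5]
grip_width: 91.9
finger_force: 0.0
```

Call:
step_arm:
  series: "-1 0.5 -0.1 0 0 0 0; -1 0.9 -0.2 0 0 0 0; -1 0.9 -0.2 0 0 0 0; -1 0.9 -0.2 0 0 0 0"

```text
time: 2.4
tool_pos: [408.6, -377.9, 226.5]
tcp_rot: [3.141, 0.001, 0.232]
contact_force: [-0.6, -0.7, -0.8]
grip_width: 92.2
finger_force: 0.0
```

Run:
```python
from h import *
o=readout.get_obs(); print(o["time"],o["tool_pos"],o["tcp_rot"],o["contact_force"])
c=vision.capture("wrist"); print(np.array(c["mount"]).round(2),c["fovy"])
np.savez("w1.npz",**{k:c[k] for k in c},tp=o["tool_pos"],tr=o["tcp_rot"])
for m in models.pinpoint(c,"oak_box")[:3]: print(m["p"],m["position"],by_depth(c,[np.clip(m["position"],0,[511,383])],o))
save(c,"w1.png",None,1.5)
```

```text
2.4 [ 408.56588777 -377.93826797  226.5284778 ] [3.14146643e+00 9.45082857e-04 2.31772938e-01] [-0.59873041 -0.66520994 -0.7534151 ]
[[   0.     -0.96   -0.26   72.2 ]
 [   1.      0.     -0.      0.76]
 [   0.     -0.26    0.96 -157.25]
 [   0.      0.      0.      1.  ]] 62.50278753210295
0.97 [230.1, 94.9] [[ 487.62019371 -331.41495816   10.03523646]]
0.95 [141.9, 220.7] [[ 311.258679   -252.9236686     4.71987426]]
0.87 [412.7, 44.0] [[ 592.55622931 -519.68830491    5.824093  ]]
```

View pics/w1.png

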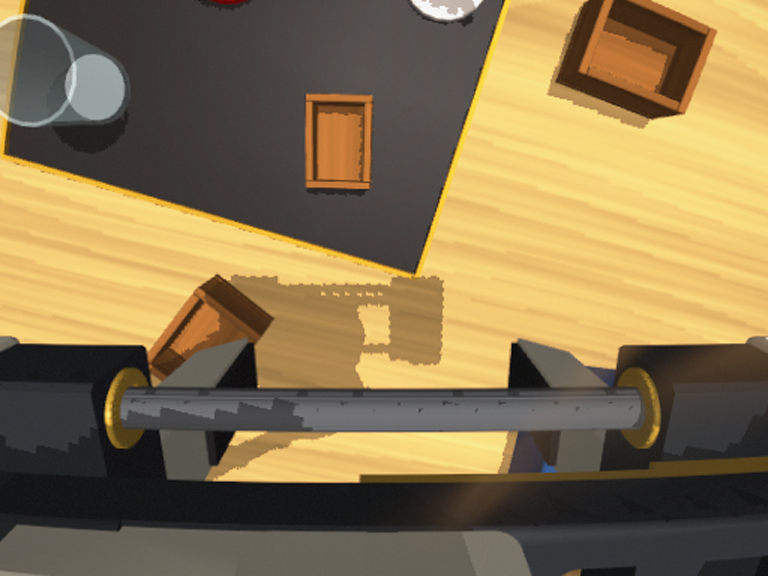

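The wrist view shows the tray box at pixels (203–248, 63–127), roughly aligned with the tool axes. The look-alikes are at (141,215) and (425,40), both off the tray. Next I'll measure the rim size and pose, plus the scale, and make a crop to confirm.

```bash
cat >> h.py <<'E'
def boxfit(c,o,zlo,zhi,ctr,rad=60):
    v,u=np.mgrid[0:384,0:512]; px=np.c_[u.ravel(),v.ravel()].astype(float)
    P=by_depth(c,px,o); f=c["frame"].reshape(-1,3).astype(int)
    m=(c["depth"].ravel()>0)&(P[:,2]>zlo)&(P[:,2]<zhi)&(np.hypot(*(P[:,:2]-ctr).T)<rad)&(f[:,0]-f[:,2]>35)
    return P[m]
E
python3 - <<'E'
from h import *
z=np.load("w1.npz",allow_pickle=True); c={k:(z[k] if z[k].ndim else z[k].item()) for k in z.files}; o={"tool_pos":z["tp"],"tcp_rot":z["tr"]}
P=boxfit(c,o,34,50,[490,-332]); print(len(P),P[:,2].mean())
r=cv2.minAreaRect(P[:,:2].astype(np.float32)); print("rim",r)
# corners from picture at z=40
q=at_z(c,np.array([[305,94],[372,95],[370,190],[305,190]])/1.5,40,o); print(q.round(1),np.linalg.norm(np.roll(q,-1,0)-q,axis=1),q.mean(0))
save(c,"w1c.png",[170,30,280,150],5)
t=vision.capture("top")
v,u=np.mgrid[130:240,90:210]; px=np.c_[u.ravel(),v.ravel()].astype(float); P=by_depth(t,px); f=t["frame"][v.ravel(),u.ravel()].astype(int)
for n,lo,hi in(("housing",40,49),("pan",61,69),("grip",72,82)):
    Q=P[(P[:,2]>lo)&(P[:,2]<hi)]; print(n,len(Q),Q.mean(0).round(1),cv2.minAreaRect(Q[:,:2].astype(np.float32)))
for n,mk in(("red",(f[:,0]>120)&(f[:,1]<80)),("blue",(f[:,2]>f[:,0]+30))): print(n,mk.sum(),P[mk].mean(0),px[mk].mean(0))
E
```

```text
956 38.99976254589926
rim ((486.258056640625, -328.2332458496094), (63.78219985961914, 46.338172912597656), 11.176807403564453)
[[ 512.2 -300.2   40. ]
 [ 521.8 -345.    40. ]
 [ 459.  -358.1   40. ]
 [ 448.4 -312.9   40. ]] [45.81730043 64.18022809 46.34981992 64.97751852] [ 485.33313503 -329.05131396   40.        ]
housing 1971 [507.  173.1  44.2] ((507.6337585449219, 163.8679962158203), (256.2741394042969, 118.52593231201172), 84.06774139404297)
pan 950 [500.9  98.   64.7] ((495.8729553222656, 138.1221466064453), (98.37823486328125, 182.8451385498047), 6.7901811599731445)
grip 201 [514.6 232.4  76.7] ((511.3576965332031, 156.19606018066406), (196.83969116210938, 40.87880325317383), 88.12324523925781)
red 9 [546.90698809 240.12380121  53.83196315] [119.44444444 166.22222222]
blue 7 [563.42764894 229.32646026  51.98138432] [123.57142857 160.28571429]
```

View pics/w1c.png

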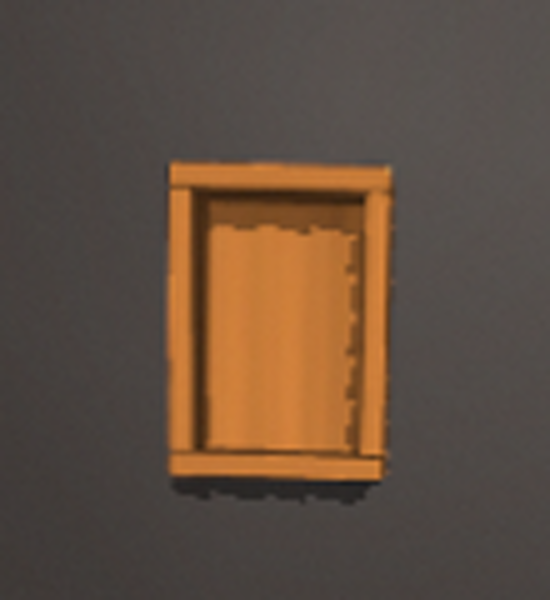

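The crop shows an open box whose rim measures 64 x 46 mm with its top at z = 39–40, which matches the described oak_box. I'll move in and descend.

Call:
step_arm:
  series: "-1 0.3 -0.1 0.4 0 0 0.004; -1 0.54 -0.19 0.9 0 0 0.004; -1 0.54 -0.19 0.9 0 0 0.004"

```text
time: 2.85
tool_pos: [446.0, -350.2, 149.8]
tcp_rot: [-3.133, 0.005, 0.206]
contact_force: [-0.1, 0.3, -0.1]
grip_width: 91.6
finger_force: 0.0
```

Call:
step_arm:
  series: "-1 0.4 -0.1 0.4 0 0 0; -1 0.54 -0.19 0.8 0 0 0; -1 0.54 -0.19 0.8 0 0 0; -1 0.54 -0.19 0.8 0 0 0"

```text
time: 3.25
tool_pos: [486.4, -330.3, 91.9]
tcp_rot: [3.141, 0.0, 0.205]
contact_force: [0.5, 0.8, 0.9]
grip_width: 91.9
finger_force: 0.0
```

Run:
```python
from h import *
o=readout.get_obs(); print(o["time"],o["tool_pos"],o["tcp_rot"])
c=vision.capture("wrist")
P=boxfit(c,o,34,50,[486,-328],50); print(len(P),P[:,2].mean(),cv2.minAreaRect(P[:,:2].astype(np.float32)))
t=vision.capture("top")
v,u=np.mgrid[130:240,90:210]; px=np.c_[u.ravel(),v.ravel()].astype(float); P=by_depth(t,px)
H=P[(P[:,2]>40)&(P[:,2]<49)&(abs(P[:,1]-165)<145)]; print(cv2.minAreaRect(H[:,:2].astype(np.float32)))
Q=P[(P[:,2]>61)&(P[:,2]<69)&(P[:,1]<160)]; print("pan",Q.mean(0),cv2.minEnclosingCircle(Q[:,:2].astype(np.float32)))
Q=P[(P[:,2]>72)&(P[:,2]<82)&(P[:,1]>180)]; print("grip",Q.mean(0),cv2.minEnclosingCircle(Q[:,:2].astype(np.float32)))
```

```text
3.25 [ 486.4230359  -330.27448221   91.89919906] [3.14085590e+00 1.98985015e-04 2.05348990e-01]
2184 38.857970584895085 ((486.30218505859375, -328.3983459472656), (64.39201354980469, 46.099281311035156), 11.66385555267334)
((507.8367004394531, 164.3822784423828), (256.809814453125, 118.37908935546875), 83.84860229492188)
pan [500.70891229  95.56016512  64.57701172] ((500.5905456542969, 96.04449462890625), 49.92915344238281)
grip [514.62419256 233.73072981  76.44027508] ((514.87060546875, 234.63072204589844), 22.583576202392578)
```

Call:
step_arm:
  series: "-1 0 -0.02 0.4 0 0 0; -1 0 -0.02 0.8 0 0 0; -1 0 -0.02 0.98 0 0 0; -1 0 -0.02 0.98 0 0 0; 1 0 -0.02 0.98 0 0 0; 1 0 -0.02 0.98 0 0 0; 1 0 -0.02 0.98 0 0 0; 1 0 -0.02 0.98 0 0 0; 1 0 -0.02 0.98 0 0 0; 1 0 -0.02 0.98 0 0 0; 1 0 -0.02 0.98 0 0 0"

```text
time: 4.45
tool_pos: [486.7, -327.5, 12.5]
tcp_rot: [3.141, -0.0, 0.206]
contact_force: [-0.4, 1.3, 2.1]
grip_width: 45.8
finger_force: 30.0
```

Call:
step_arm:
  series: "1 0 0 -0.2 0 0 0; 1 0 0 -0.6 0 0 0; 1 0 0 -1 0 0 0; 1 0 0 -1 0 0 0"

```text
time: 4.85
tool_pos: [488.7, -329.2, 96.5]
tcp_rot: [3.135, -0.005, 0.206]
contact_force: [0.1, -1.6, -2.0]
grip_width: 45.9
finger_force: 30.0
```

Call:
step_arm:
  series: "1 0.05 -0.1 -0.4 0 0 0; 1 0.1 -0.5 -0.7 0 0 0; 1 0.25 -1 -0.7 0 0 0; 1 0.25 -1 -0.7 0 0 0"

```text
time: 5.25
tool_pos: [489.5, -240.7, 148.0]
tcp_rot: [-3.139, 0.001, 0.209]
contact_force: [-0.6, 0.0, -1.6]
grip_width: 45.6
finger_force: 30.0
```

Call:
step_arm:
  series: "1 0.12 -0.5 0 0 0 0; 1 0.25 -1 0 0 0 0; 1 0.25 -1 0 0 0 0"

```text
time: 5.55
tool_pos: [492.2, -158.7, 147.1]
tcp_rot: [-3.138, 0.002, 0.209]
contact_force: [0.8, -0.6, -1.6]
grip_width: 46.0
finger_force: 30.0
```

Call:
step_arm:
  series: "1 0.12 -0.5 0 0 0 0; 1 0.25 -1 0 0 0 0; 1 0.25 -1 0 0 0 0"

```text
time: 5.85
tool_pos: [495.7, -77.1, 147.3]
tcp_rot: [-3.139, 0.002, 0.209]
contact_force: [-0.0, -0.7, -0.5]
grip_width: 45.5
finger_force: 30.0
```

Call:
step_arm:
  series: "1 0.12 -0.5 0 0 0 0; 1 0.25 -1 0 0 0 0; 1 0.25 -1 0 0 0 0"

```text
time: 6.15
tool_pos: [499.4, 4.7, 147.5]
tcp_rot: [-3.14, 0.001, 0.209]
contact_force: [0.1, -0.0, -1.2]
grip_width: 45.5
finger_force: 30.0
```

Call:
step_arm:
  series: "1 0.12 -0.5 0 0 0 0; 1 0.25 -1 0 0 0 0; 1 0.25 -1 0 0 0 0; 1 0.25 -1 0 0 0 0; 1 0.25 -1 0 0 0 0"

```text
time: 6.65
tool_pos: [503.0, 82.9, 147.8]
tcp_rot: [3.141, 0.001, 0.205]
contact_force: [-0.7, 0.4, -0.7]
grip_width: 45.7
finger_force: 30.0
```

Run:
```python
from h import *
o=readout.get_obs(); print(o["time"],o["tool_pos"],o["tcp_rot"],o["contact_force"],o["grip_width"])
c=vision.capture("scene"); save(c,"s2.png",[200,60,440,240],3.2)
t=o["tool_pos"]; d=np.r_[500.5,95.2,t[2]]-t
print(R.from_euler('xyz',o["tcp_rot"]).as_matrix().T@d)
w=vision.capture("wrist"); P=boxfit(w,o,t[2]+20,t[2]+45,t[:2]); print(len(P),P[:,2].mean() if len(P) else 0); 
if len(P): print(cv2.minAreaRect(P[:,:2].astype(np.float32)))
```

```text
6.65 [503.02215618  82.89257003 147.84728022] [3.14102675e+00 8.06325597e-04 2.04625083e-01] [-0.69341219  0.39765564 -0.68034669] 45.708400635812026
[ 3.13336963e-02 -1.25631633e+01 -7.13481049e-03]
3465 173.76753295092067
((505.1675109863281, 82.58094787597656), (60.030067443847656, 50.5142936706543), 11.415721893310547)
```

View pics/s2.png

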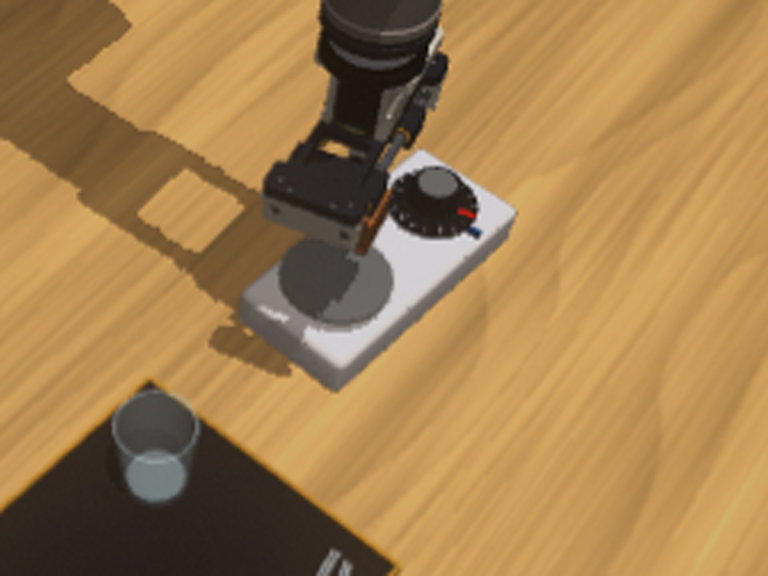

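The box is held upright above and just short of the pan. The red mark and blue needle show at the rim of the dial. I'll lower it slowly.

Call:
step_arm:
  series: "1 0 -0.16 0.2 0 0 0; 1 0 -0.16 0.5 0 0 0; 1 0 -0.16 0.75 0 0 0; 1 0 -0.16 0.85 0 0 0; 1 0 -0.16 0.9 0 0 0; 1 0 -0.16 0.9 0 0 0; 1 0 -0.16 0.9 0 0 0"

```text
time: 7.45
tool_pos: [500.9, 96.8, 77.1]
tcp_rot: [3.141, -0.001, 0.205]
contact_force: [0.6, -0.1, -1.3]
grip_width: 46.0
finger_force: 30.0
```

Call:
step_arm:
  series: "1 0 0 0.02 0 0 0; 1 0 0 0.04 0 0 0; 1 0 0 0.06 0 0 0; 1 0 0 0.08 0 0 0; 1 0 0 0.09 0 0 0; 1 0 0 0.09 0 0 0; 1 0 0 0.09 0 0 0"

```text
time: 8.15
tool_pos: [500.2, 97.1, 69.1]
tcp_rot: [3.142, 0.0, 0.206]
contact_force: [0.3, -0.3, -1.1]
grip_width: 46.2
finger_force: 30.0
```

```bash
cat >> h.py <<'E'
G=np.array([515.,234.]); S=-0.105
def dial(c,o=None,name=None):
    p0=proj(c,[[*G,53]],o)[0]; x,y=p0.astype(int); r=75 if "mount" in c else 45
    y0,x0=max(y-r,0),max(x-r,0); f=c["frame"][y0:y+r,x0:x+r].astype(int)
    out={}
    for n,mk in(("red",(f[...,0]>f[...,1]+70)&(f[...,0]>f[...,2]+70)),("blue",(f[...,2]>f[...,0]+25)&(f[...,2]>f[...,1]+10))):
        v,u=np.nonzero(mk)
        if len(u)<2: out[n]=None; continue
        P=at_z(c,np.c_[u+x0,v+y0],53 if n=="red" else 46,o); d=P[:,:2]-G; rr=np.hypot(*d.T)
        k=(rr>24)&(rr<58); a=np.arctan2(d[k,1],d[k,0]); out[n]=(int(k.sum()),round(float(np.median(rr[k])),1),round(float(S-a.mean()),3))
    return out
E
python3 - <<'E'
from h import *
o=readout.get_obs(); print(o["time"],o["tool_pos"],o["contact_force"])
for n in("top","scene","wrist"):
    c=vision.capture(n); print(n,dial(c,o))
E
```

```text
8.15 [500.23874761  97.07211735  69.08246704] [ 0.32768099 -0.2990945  -1.07624867]
top {'red': None, 'blue': None}
scene {'red': (11, 30.6, -0.313), 'blue': (6, 44.8, 0.4)}
wrist {'red': (328, 34.7, -0.319), 'blue': (299, 48.3, 0.403)}
```

The needle reads 0.40 rad, so the pan has sunk 2 mm, as expected at this height. I'll lower it about 2 mm more, then release.

Call:
step_arm:
  series: "1 0 0.01 0.01 0 0 0; 1 0 0.02 0.03 0 0 0; 1 0 0.02 0.03 0 0 0; 0.7 0 0.02 0.03 0 0 0; -0.1 0 0.02 0.03 0 0 0; -0.3 0 0.02 0.03 0 0 0; -0.3 0 0.02 0.03 0 0 0; -0.3 0 0.02 0.03 0 0 0; -0.3 0 0.02 0.03 0 0 0"

```text
time: 9.2
tool_pos: [500.5, 95.5, 66.7]
tcp_rot: [3.142, 0.0, 0.206]
contact_force: [0.3, 0.5, 0.2]
grip_width: 59.2
finger_force: 0.0
```

Run:
```python
from h import *
o=readout.get_obs(); print(o["time"],o["tool_pos"],o["contact_force"],o["grip_width"])
for n in("scene","wrist"):
    c=vision.capture(n); print(n,dial(c,o))
```

```text
9.2 [500.54263086  95.47275047  66.69206941] [0.30750057 0.54674366 0.18171415] 59.15460577994415
scene {'red': (11, 30.6, -0.313), 'blue': (6, 44.8, 1.055)}
wrist {'red': (320, 34.3, -0.32), 'blue': (67, 42.3, 0.973)}
```

The box is released. The needle reads about 1.0 and the red mark about -0.32. I'll lift straight up and measure again.

Call:
step_arm:
  series: "-0.3 0 0 -0.1 0 0 0; -0.3 0 0 -0.4 0 0 0; -0.3 0 0 -0.8 0 0 0; -0.8 0 0 -1 0 0 0; -1 0 0 -1 0 0 0; -1 0 0 -1 0 0 0"

```text
time: 9.9
tool_pos: [500.4, 95.5, 146.6]
tcp_rot: [3.141, -0.0, 0.206]
contact_force: [0.9, 0.2, -0.5]
grip_width: 79.0
finger_force: 0.0
```

Call:
step_arm:
  series: "-1 0 0 -0.5 0 0 0; -1 -0.5 0 -0.6 0 0 0; -1 -0.8 -0.1 -0.6 0 0 0; -1 -0.8 -0.2 -0.6 0 0 0; -1 -0.8 -0.2 -0.6 0 0 0"

```text
time: 10.4
tool_pos: [434.2, 98.7, 194.0]
tcp_rot: [-3.141, 0.001, 0.206]
contact_force: [-0.1, 0.2, 0.1]
grip_width: 91.9
finger_force: 0.0
```

Run:
```python
from h import *
o=readout.get_obs(); print(o["time"],o["tool_pos"],o["tcp_rot"],o["joint_positions"].round(3))
c=vision.capture("scene"); print(dial(c,o))
c=vision.capture("wrist"); print(dial(c,o)); save(c,"w3.png",None,1.5)
P=boxfit(c,o,80,100,[500,95]); print(len(P),P[:,2].mean(),cv2.minAreaRect(P[:,:2].astype(np.float32)))
v,u=np.mgrid[0:300,0:512]; P=by_depth(c,np.c_[u.ravel(),v.ravel()].astype(float),o)
for n,lo,hi,r in(("grip",72,82,40),("plate",50,56,60)):
    Q=P[(P[:,2]>lo)&(P[:,2]<hi)&(np.hypot(*(P[:,:2]-G).T)<r)]; print(n,Q.mean(0),cv2.minEnclosingCircle(Q[:,:2].astype(np.float32)))
for n in("zero_mark","needle_tip","bezel_grip"):
    for m in models.pinpoint(c,n)[:2]: print(n,m["p"],at_z(c,[m["position"]],66 if n=="bezel_grip" else 53,o)[0,:2]-G)
```

```text
10.4 [434.15838606  98.65893183 194.01605427] [-3.14128204e+00  1.04675137e-03  2.06327755e-01] [0.051 0.23  1.781 0.    1.132 1.415]
{'red': (11, 30.6, -0.313), 'blue': (5, 44.4, 1.052)}
{'red': (146, 34.1, -0.331), 'blue': (97, 47.1, 0.984)}
1818 92.09454682178149 ((499.6146545410156, 94.60586547851562), (64.29790496826172, 45.68653106689453), 11.507880210876465)
grip [516.16276719 233.77651273  76.44736796] ((515.9962158203125, 234.90208435058594), 22.827417373657227)
plate [517.06922963 228.93552764  52.25195549] ((518.0379028320312, 229.29412841796875), 48.27091979980469)
zero_mark 0.72 [42.65435247  8.87605837]
needle_tip 0.43 [ 19.9227232  -37.64191399]
bezel_grip 0.98 [0.05495468 2.72994803]
```

View pics/w3.png

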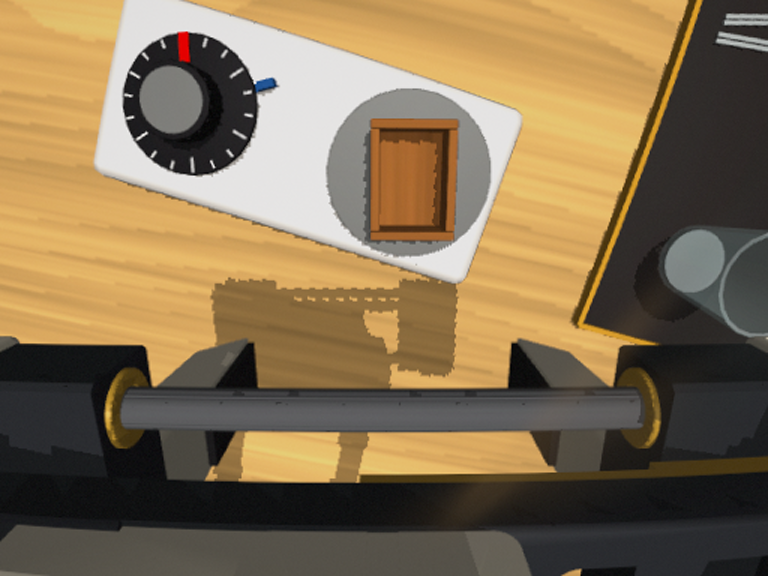

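The box stands in the middle of the pan, its centre about 1 mm off, with the rim at z = 92. The red mark is at (122,30) and the blue needle at (177,56), so about 1.31 rad of clockwise turn is needed. I'll move above the dial and pre-turn counter-clockwise, so that joint 6 stays within its range.

Call:
step_arm:
  series: "-1 0.3 -0.3 0 0 0 0; -1 0.67 -0.73 0 0 0 0; -1 0.67 -0.73 0 0 0 0"

```text
time: 10.95
tool_pos: [477.6, 169.3, 194.2]
tcp_rot: [-3.14, -0.002, 0.208]
contact_force: [0.5, -0.6, 0.1]
grip_width: 91.6
finger_force: 0.0
```

Call:
step_arm:
  series: "-1 0.3 -0.3 0 0 0 -0.02; -1 0.67 -0.73 0.2 0 0 -0.04; -1 0.67 -0.73 0.5 0 0 -0.06; -1 0.67 -0.73 0.5 0 0 -0.08; -1 0.67 -0.73 0.5 0 0 -0.08; -1 0.67 -0.73 0.5 0 0 -0.08"

```text
time: 11.55
tool_pos: [516.1, 234.0, 154.7]
tcp_rot: [3.141, -0.0, 0.705]
contact_force: [-0.1, -0.1, -0.3]
grip_width: 91.4
finger_force: 0.0
```

Run:
```python
from h import *
o=readout.get_obs(); print(o["time"],o["tool_pos"],o["tcp_rot"],o["joint_positions"].round(3))
c=vision.capture("wrist"); print(dial(c,o))
v,u=np.mgrid[0:384,0:512]; P=by_depth(c,np.c_[u.ravel(),v.ravel()].astype(float),o)
Q=P[(P[:,2]>73)&(P[:,2]<80)&(np.hypot(*(P[:,:2]-G).T)<28)]; print(len(Q)); print(Q.mean(0),cv2.minEnclosingCircle(Q[:,:2].astype(np.float32)))
d=np.r_[515.4,234.5,57]-o["tool_pos"]; print(R.from_euler('xyz',o["tcp_rot"]).as_matrix().T@d/80)
```

```text
11.55 [516.07017005 233.95819781 154.72838865] [ 3.14137976e+00 -6.32515494e-05  7.04546214e-01] [ 0.29   0.482  1.513 -0.     1.146  1.157]
{'red': (168, 34.9, -0.318), 'blue': (91, 49.5, 1.003)}
2380
[517.43580556 235.47242137  76.70997472] ((516.4358520507812, 234.64093017578125), 22.6279354095459)
[-0.00207336 -0.01084586  1.22160245]
```

Call:
step_arm:
  series: "-1 0 0 0.3 0 0 0; -1 0 0 0.7 0 0 0; -1 0 0 0.7 0 0 0; -1 0 0 0.7 0 0 0"

```text
time: 12.0
tool_pos: [516.0, 234.1, 99.4]
tcp_rot: [3.141, -0.0, 0.707]
contact_force: [0.5, 0.8, 1.0]
grip_width: 91.9
finger_force: 0.0
```

Call:
step_arm:
  series: "-1 0 0 0.2 0 0 0; -1 0 0 0.4 0 0 0; -1 0 0 0.5 0 0 0; -1 0 0 0.51 0 0 0; -1 0 0 0.51 0 0 0; 1 0 0 0.51 0 0 0; 1 0 0 0.51 0 0 0; 1 0 0 0.51 0 0 0; 1 0 0 0.51 0 0 0; 1 0 0 0.51 0 0 0; 1 0 0 0.51 0 0 0; 1 0 0 0.51 0 0 0"

```text
time: 13.2
tool_pos: [515.2, 234.9, 57.9]
tcp_rot: [-3.14, 0.0, 0.708]
contact_force: [-3.4, 1.5, 0.7]
grip_width: 43.3
finger_force: 30.0
```

Call:
step_arm:
  series: "1 0 0 0 0 0 0.01; 1 0 0 0 0 0 0.03; 1 0 0 0 0 0 0.05; 1 0 0 0 0 0 0.07; 1 0 0 0 0 0 0.09; 1 0 0 0 0 0 0.11; 1 0 0 0 0 0 0.13; 1 0 0 0 0 0 0.15; 1 0 0 0 0 0 0.17; 1 0 0 0 0 0 0.19; 1 0 0 0 0 0 0.2; 1 0 0 0 0 0 0.21; 1 0 0 0 0 0 0.21; 1 0 0 0 0 0 0.21; 1 0 0 0 0 0 0.21"

```text
time: 14.7
tool_pos: [515.1, 235.4, 57.9]
tcp_rot: [-3.141, 0.002, -0.611]
contact_force: [-2.4, 4.9, 0.5]
grip_width: 43.1
finger_force: 30.0
```

Run:
```python
from h import *
o=readout.get_obs(); print(o["time"],o["tool_pos"],o["tcp_rot"],o["contact_force"],o["moment"])
c=vision.capture("wrist"); save(c,"w4.png",None,1.5)
for g in ([515,234],[515.4,234.5],[516,234.7]):
    import h; h.G=np.array(g); print(dial(c,o))
c=vision.capture("scene"); print(dial(c,o))
```

```text
14.7 [515.12435572 235.42213741  57.86577947] [-3.14088942e+00  1.54687182e-03 -6.11229731e-01] [-2.40117549  4.85667449  0.51771173] [ 0.95793573  0.38153003 -0.01006679]
{'red': (390, 33.3, 0.952), 'blue': (115, 44.5, 1.005)}
{'red': (390, 33.6, 0.97), 'blue': (115, 44.8, 1.018)}
{'red': (390, 33.5, 0.989), 'blue': (129, 45.0, 1.032)}
{'red': (8, 33.6, 1.095), 'blue': (5, 44.6, 1.079)}
```

View pics/w4.png

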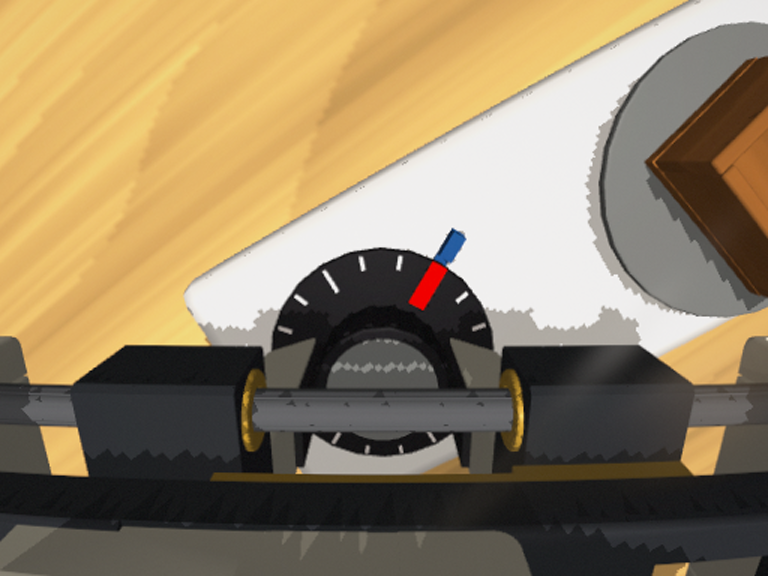

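The red stripe at (285,190) now nearly lines up with the blue end at (300,164). I'll measure the remaining error using the plate's own rim circle and depth heights from the same picture.

```bash
cat >> h.py <<'E'
def fine(c,o):
    v,u=np.mgrid[0:384,0:512]; px=np.c_[u.ravel(),v.ravel()].astype(float); P=by_depth(c,px,o); f=c["frame"].reshape(-1,3).astype(int)
    near=np.hypot(*(P[:,:2]-[515.5,234.5]).T)<60
    red=near&(f[:,0]>f[:,1]+70)&(f[:,0]>f[:,2]+70)&(P[:,2]<60); blu=near&(f[:,2]>f[:,0]+25)&(f[:,2]>f[:,1]+10)&(P[:,2]<60)
    zb=np.median(P[blu,2]); zr=np.median(P[red,2])
    # plate rim: outer edge of dark pixels, at red's height
    A=at_z(c,px,zr,o); dk=near&((f.max(1)<70)|red)&(P[:,2]>zr-3)&(P[:,2]<zr+3); d=A[dk,:2]-[515.5,234.5]
    a=np.arctan2(d[:,1],d[:,0]); r=np.hypot(*d.T); E=[]
    for b in np.arange(-np.pi,np.pi,.06):
        k=(a>=b)&(a<b+.06)&(r<47)
        if k.sum()>5 and r[k].max()>38: E.append(d[k][r[k].argmax()])
    E=np.array(E)
    from scipy.optimize import least_squares
    s=least_squares(lambda x:np.hypot(*(E-x[:2]).T)-x[2],[0,0,42],loss="soft_l1"); cen=s.x[:2]+[515.5,234.5]
    cen_b=cen
    out={"n":len(E),"cen":cen.round(2),"R":round(s.x[2],2),"zr":round(float(zr),1),"zb":round(float(zb),1)}
    for n,m,z in(("red",red,zr),("blue",blu,zb)):
        q=at_z(c,px[m],z,o)[:,:2]-cen; out[n]=(int(m.sum()),np.hypot(*q.T).round(1).min(),np.hypot(*q.T).round(1).max(),-float(np.arctan2(*q.mean(0)[::-1]))-.105)
        x,y,_,_=cv2.fitLine(q.astype(np.float32),cv2.DIST_L2,0,.01,.01).ravel()[:4]; out[n+"_line"]=-np.arctan2(y,x)-.105
    return out
E
python3 - <<'E'
from h import *
o=readout.get_obs(); c=vision.capture("wrist"); print(fine(c,o))
E
```

```text
{'n': 71, 'cen': array([517.64, 234.2 ]), 'R': np.float64(40.96), 'zr': 53.2, 'zb': 51.9, 'red': (390, np.float64(23.5), np.float64(40.9), 1.0256330997927936), 'red_line': np.float32(1.0077502), 'blue': (280, np.float64(41.0), np.float64(53.9), 1.0252666620988375), 'blue_line': np.float32(1.0451473)}
```

With the centre taken from the rim fit, both marks sit at 1.025 rad, so they are aligned. I'll release, lift and check once more.

Call:
step_arm:
  series: "0.5 0 0 0 0 0 0; -0.3 0 0 0 0 0 0; -0.6 0 0 0 0 0 0; -1 0 0 0 0 0 0; -1 0 0 0 0 0 0; -1 0 0 0 0 0 0; -1 0 0 -0.2 0 0 0; -1 0 0 -0.5 0 0 0; -1 0 0 -1 0 0 0; -1 0 0 -1 0 0 0"

```text
time: 15.85
tool_pos: [518.7, 235.1, 143.0]
tcp_rot: [-3.134, -0.006, -0.611]
contact_force: [0.8, 0.5, -0.5]
grip_width: 92.1
finger_force: 0.0
```

Call:
step_arm:
  series: "-1 -0.2 0 -0.3 0 0 0; -1 -0.5 0 -0.6 0 0 0; -1 -0.5 0 -0.8 0 0 0; -1 -0.5 0 -0.8 0 0 0; -1 -0.5 0 -0.8 0 0 0"

```text
time: 16.35
tool_pos: [483.0, 257.1, 201.3]
tcp_rot: [3.141, -0.0, -0.611]
contact_force: [-0.0, -0.1, -0.1]
grip_width: 91.8
finger_force: 0.0
```

Run:
```python
from h import *
o=readout.get_obs(); print(o["time"],o["tool_pos"],o["contact_force"])
c=vision.capture("wrist"); print(fine(c,o)); 
p=proj(c,[[517,234,53]],o)[0].astype(int); print(p)
x0,y0=max(p[0]-60,0),max(p[1]-60,0); save(c,"w5.png",[x0,y0,p[0]+60,p[1]+60],5)
P=boxfit(c,o,80,100,[500,95]); print(len(P)); print(P[:,2].mean(),cv2.minAreaRect(P[:,:2].astype(np.float32)))
```

```text
16.35 [482.95193367 257.0697322  201.26189803] [-0.03059013 -0.1247382  -0.07395164]
{'n': 101, 'cen': array([516.87, 234.54]), 'R': np.float64(40.67), 'zr': 53.0, 'zb': 52.1, 'red': (127, np.float64(24.4), np.float64(41.2), 1.0128746443251362), 'red_line': np.float32(1.0235866), 'blue': (76, np.float64(41.6), np.float64(53.6), 1.0259701509183798), 'blue_line': np.float32(1.0389932)}
[254 142]
2536
90.29787595520675 ((500.56292724609375, 94.86036682128906), (64.61018371582031, 47.26860427856445), 11.671552658081055)
```

View pics/w5.png

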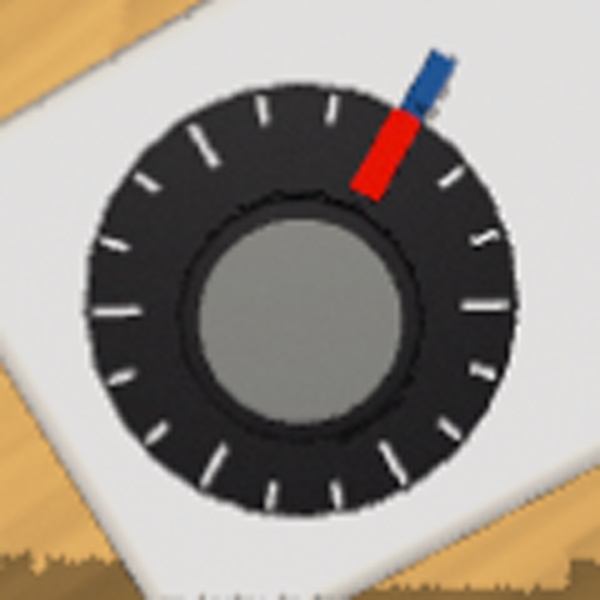

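The red mark at (385,155) and the blue end at (430,85) in the crop line up to about 0.01 rad. The box stands centred on the pan, so I'll hand the job in.

```bash
python3 -c "
from plant import order
print(order.close_job())"
```

```text
the job is handed in; nothing more can be done
None
```

The oak box stands upright on the middle of the pan, set down gently (the pan sank about 5 mm). The bezel's red zero mark lines up with the blue needle to about 0.01 rad, and the job is handed in.

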